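Stir the freshly waxed beads in the turner's bowl

TASK

The freshly waxed beads are lying in the bowl and must be stirred so that they do not dry stuck together: take the wooden stirring stick from its forked stand by the handle, lower its end to just above the bowl's floor among the beads, and stir them counter-clockwise (seen from above) for at least three full turns around the middle of the bowl. Go gently: at the end all nine beads must still be in the bowl, and many of them lie elsewhere than before. Then hang the stick back upright in the fork of its stand by its collar, let go, and leave the tin, mallet and blank alone.

Things in the scene. Friction and masses are not known exactly. Their poses are not given: they have to be found in the camera images.
- bowl: open bowl of turned dark wood held by its foot in a low steel chuck ring (160 mm across, 10 mm high) fixed to the bench, so it cannot move; 200 mm across the rim, 75 mm high, walls 7 mm. Origin on the bench at the bowl's centre, z up. Nine beads lie in it in one layer, up to 30 mm high, leaving one side of the floor partly free
- bowl_floor (a point): centre of the bowl's flat inner floor, 12 mm above the bowl's origin; the floor is about 126 mm across, then the wall rises at about 45 degrees, and steeper from 36 mm height to 186 mm across inside the rim. Circling with the stick's axis about 33 mm from this point, its bottom some 6 mm above the floor, at 0.08 m/s, moves most beads without wedging them hard
- bowl_a (a point): unmarked reference point on the bowl's floor, 38 mm from its centre, along the bowl's own +x; the stirring passes a, b, c in this order, again and again
- bowl_b (a point): unmarked reference point on the bowl's floor, 38 mm from its centre, 120 degrees counter-clockwise from the bowl's +x; the stirring passes a, b, c in this order, again and again
- bowl_c (a point): unmarked reference point on the bowl's floor, 38 mm from its centre, 240 degrees counter-clockwise from the bowl's +x; the stirring passes a, b, c in this order, again and again
- stick: upright pale wooden stirring stick, 90 g, 208 mm long, hanging in the stand. Origin on its axis at the underside of its collar (a disc 46 mm in diameter, 8 mm thick), z up towards the handle. Below is a round rod 14 mm thick with a thicker end (22 mm in diameter, 26 mm long) whose flat bottom is 140 mm below the origin
- stick_handle (a point): middle of the stick's handle, 38 mm above the stick's origin. The handle is an upright square bar 22 x 22 mm, 60 mm tall, from 8 to 68 mm above the origin, its faces square to the stick's x and y axes, free to be gripped from above; the firmer the grip (45 N or more) the less the stick leans in it as beads press on its end
- stick_tip (a point): centre of the flat bottom of the stirring stick, 140 mm below the stick's origin along its axis
- stand: wooden stand fixed to the bench: base board 150 x 130 x 18 mm, a post 30 x 60 mm on its +x side and two level prongs reaching from the post towards the stand's own -x, tops at 165 mm, each 16 mm wide and 14 mm thick. Origin on the bench below the hanging place, z up, x pointing from the slot's open end to the post
- stand_seat (a point): hanging place: in the slot's middle, level with the prongs' tops (165 mm above the bench); the underside of the collar rests here. The slot is 26 mm wide, centred on the stand's y = 0, from x = +40 mm (post) to its open end at x = -45 mm. Below it is free: the rod can leave and enter by the open end, the collar above the prongs
- ball1: round pale wooden bead, a ball 28 mm in diameter; origin at its centre; one of three like it, loose in the bowl, 12 g, slippery with wax (friction about 0.3)
- ball2: round pale wooden bead, a ball 28 mm in diameter; origin at its centre; one of three like it, loose in the bowl, 12 g, slippery with wax (friction about 0.3)
- ball3: round pale wooden bead, a ball 28 mm in diameter; origin at its centre; one of three like it, loose in the bowl, 12 g, slippery with wax (friction about 0.3)
- barrel1: barrel-shaped pale wooden bead, 26 mm across its middle (20 mm at the ends) and 30 mm long along its own z; origin at its centre; starts standing on end; one of three like it, loose in the bowl, 12 g, slippery with wax (friction about 0.3)
- barrel2: barrel-shaped pale wooden bead, 26 mm across its middle (20 mm at the ends) and 30 mm long along its own z; origin at its centre; starts standing on end; one of three like it, loose in the bowl, 12 g, slippery with wax (friction about 0.3)
- barrel3: barrel-shaped pale wooden bead, 26 mm across its middle (20 mm at the ends) and 30 mm long along its own z; origin at its centre; starts standing on end; one of three like it, loose in the bowl, 12 g, slippery with wax (friction about 0.3)
- disc1: flat wheel-shaped pale wooden bead, 30 mm in diameter and 16 mm thick along its own z; origin at its centre; starts lying flat; one of three like it, loose in the bowl, 12 g, slippery with wax (friction about 0.3)
- disc2: flat wheel-shaped pale wooden bead, 30 mm in diameter and 16 mm thick along its own z; origin at its centre; starts lying flat; one of three like it, loose in the bowl, 12 g, slippery with wax (friction about 0.3)
- disc3: flat wheel-shaped pale wooden bead, 30 mm in diameter and 16 mm thick along its own z; origin at its centre; starts lying flat; one of three like it, loose in the bowl, 12 g, slippery with wax (friction about 0.3)
- tin: closed round tin, 74 mm in diameter, 60 mm high, origin at the centre of its underside; a bystander, leave it alone
- mallet: carver's round mallet lying on the bench along its own x, about 220 mm long, head 60 mm thick, origin on the bench under its middle; a bystander, leave it alone
- blank: round wooden turning blank, 110 mm in diameter, 45 mm high, origin at the centre of its underside; a bystander, leave it alone

How it is judged:
On the way, in this order (a step that is already met when the one before it is completed fails the run):
1. counter-clockwise stirring: the stick's tip, down among the beads, passes point a of the bowl (turn 1) (z of stick_tip in the frame of bowl below 0.035 m and horizontal distance between stick_tip and bowl_a below 0.032 m), for 0.02 s.
2. counter-clockwise stirring: the stick's tip, down among the beads, passes point b of the bowl (turn 1) (z of stick_tip in the frame of bowl below 0.035 m and horizontal distance between stick_tip and bowl_b below 0.032 m), for 0.02 s.
3. counter-clockwise stirring: the stick's tip, down among the beads, passes point c of the bowl (turn 1) (z of stick_tip in the frame of bowl below 0.035 m and horizontal distance between stick_tip and bowl_c below 0.032 m), for 0.02 s.
4. counter-clockwise stirring: the stick's tip, down among the beads, passes point a of the bowl (turn 2) (all of step 1), for 0.02 s.
5. counter-clockwise stirring: the stick's tip, down among the beads, passes point b of the bowl (turn 2) (all of step 2), for 0.02 s.
6. counter-clockwise stirring: the stick's tip, down among the beads, passes point c of the bowl (turn 2) (all of step 3), for 0.02 s.
7. counter-clockwise stirring: the stick's tip, down among the beads, passes point a of the bowl (turn 3) (all of step 4), for 0.02 s.
At the end, for the whole second after the job is handed in: The stick hangs at rest in the fork, upright (0.12 rad), collar underside 160-170 mm above the stand's origin, within 12 mm of the slot's midline, 30 mm along it. All beads at rest in the bowl, at least two of each shape over 15 mm from their start (x of stick in the frame of stand between -0.03 and 0.03 m and y of stick in the frame of stand between -0.012 and 0.012 m and z of stick in the frame of stand between 0.16 and 0.17 m and angle between stick's own z axis and vertical below 0.12 rad and linear speed of stick below 0.02 m/s and horizontal distance between each of ball1, ball2, ball3, barrel1, barrel2, barrel3, disc1, disc2, disc3 and bowl below 0.085 m and z of each of ball1, ball2, ball3, barrel1, barrel2, barrel3, disc1, disc2, disc3 in the frame of bowl below 0.075 m and linear speed of each of ball1, ball2, ball3, barrel1, barrel2, barrel3, disc1, disc2, disc3 below 0.05 m/s and (distance of each of ball1, ball2 from where it was at the start of the episode above 0.015 m or distance of each of ball1, ball3 from where it was at the start of the episode above 0.015 m or distance of each of ball2, ball3 from where it was at the start of the episode above 0.015 m) and (distance of each of barrel1, barrel2 from where it was at the start of the episode above 0.015 m or distance of each of barrel1, barrel3 from where it was at the start of the episode above 0.015 m or distance of each of barrel2, barrel3 from where it was at the start of the episode above 0.015 m) and (distance of each of disc1, disc2 from where it was at the start of the episode above 0.015 m or distance of each of disc1, disc3 from where it was at the start of the episode above 0.015 m or distance of each of disc2, disc3 from where it was at the start of the episode above 0.015 m)); the robot touches nothing.
It fails at once if the tin is knocked more than 30 mm from its place (distance of tin from where it was at the start of the episode above 0.03 m).
It fails at once if the mallet is knocked more than 30 mm from its place (distance of mallet from where it was at the start of the episode above 0.03 m).
It fails at once if the blank is knocked more than 30 mm from its place (distance of blank from where it was at the start of the episode above 0.03 m).
It also fails if it takes over 72 s, if anything falls off the work surface, if the arm or the gripper's body presses on something with over 40 N, if the wrist force passes 120 N, or if a joint passes its speed limit or range.

ROBOT

A 6-joint arm with a two-finger parallel gripper is mounted at the origin on the work surface. World frame = base frame: x ahead of the robot, y to its left, z up, the work surface at z = 0. Lengths are in m, angles in rad, forces in N, time in s.
With the tool pointing down it reaches from about 0.375 to 0.975 m from the base axis. Payload 3.8 kg.
Tool frame: the origin (TCP) lies midway between the tips of the shut fingers; the grasp point (between the pads) lies 19 mm behind it; z points along the fingers, y is the line along which they close (so a half turn about z gives the same grasp; the last joint's range is limited). The gripper opens to 85 mm and grips with 20 to 120 N. Pads are 22 mm wide; open, the fingers measure 114 mm over their backs; the gripper's body (76 mm by 85 mm) begins 54 mm behind the grasp point. The pads swing forward as they close: fully open they stand 13 mm farther back than shut.
Start: joints at [-1.228, 0.264, 1.604, -0, 1.274, -0.037], TCP at [0.25, -0.627, 0.231] pointing down, gripper open.
Joint ranges: [-2.63, 2.63], [-0.94, 2.18], [0.31, 2.57], [-1.31, 4.45], [0, 2.66], [-2.55, 2.55]. Speed limits (rad/s): [2.57, 2.57, 3.14, 3.14, 3.14, 3.14].

INTERFACE

Orientations are given as a rotation vector (axis times angle).
In Python, from workcell import bot, imaging gives the robot as it stands.
- The arm moves only by the tool step_arm, never from a script. Its argument "series" is a list of rows, each an object of numbers: "grip": the closure, from -1 (fully open) to 1 (shut); "x", "y", "z": the shift along the tool's x, y, z normalised to -1 to 1, where 1 is 500 mm; "ax", "ay", "az": the turn, a rotation vector about the tool's x, y, z normalised to -1 to 1, where 1 is 30 degrees. A call has 1 to 12 rows; each row is the pose to reach, as a shift and turn from the pose commanded when the call began, along the tool's axes at that moment; what a row does not reach only later rows make up. A row lasts 1/10 s, in which the tool goes at most 50 mm and 8.59 degrees, less where a joint would pass 70% of its speed; a pose out of reach is approached as far as the arm can. A call with a number of a shift or a turn outside -1 to 1 is refused whole. A call with a gripper value outside its range is refused whole. The fingers move at their own pace and stop on an object; "force" is the grip in N (left out, the last holds). Time passes only in rows, so rows that repeat a pose let the fingers close. It gives the time, the measured TCP pose, the force, the opening and the grip force at its end, in the units of the state.
- bot.read_state(): the state, without advancing time (a new reading comes with each control period).
- imaging.read_camera(name): name is "scene" or "top" or "wrist"; returns a dict with "img" (480x640x3 uint8, red, green, blue), "fx", "fy", "cx", "cy" (pixels), "k1" (the pictures are not rectified: a ray, as slopes to the right and down, at radius r is drawn at 1 + k1 r^2 times it, then the intrinsics apply), "R" (3x3) and "t" (3): a world point X has camera coordinates R X + t. Camera axes: x right, y down, z forward; pixel columns grow to the right and rows downward; lengths in m; the calibration is good to about 2 mm. A picture is of the moment at which its call begins. There is no depth.
- bot.finish_job(): hands the job in; it is judged then, once.
The state is a dict: "time": time; "q": joint angles; "joint_vel": joint speeds; "joint_torque": joint torques, N m; "tool_pos": TCP position; "tcp_rot": TCP orientation; "wrist_force": force on the tool from outside, world axes, zero at the start; "torque": the same for the moment, N m; "width": opening from 0.0 (shut) to 1.0 (fully open); "grip_force": force on a finger pad.
Only numpy, scipy, OpenCV 4.12 (cv2) and the standard library are available. Lean on these libraries where they do the work, as an engineer would, in place of code of your own. Each camera call takes 0.05 s, during which the arm holds its last target. There are 200 camera calls.

## Working session

There is one attempt and no reset: what is moved stays moved. The work goes in short steps, Python scripts to look and compute and a tool call to move; the robot and the scene stay as the last step left them, time stands still between calls to the robot, and variables do not carry over. Pictures are saved under pics/ and viewed, at most 10 in all, crops included, and the job is handed in when it is done.

Besides the shell and the picture viewer there is one more tool, called after "Call:" as name(argument=value, ...), one argument or row to a line, values as JSON. step_arm: Moves the arm, as the interface text tells. Scaled input: -1 to 1 covers 500 mm each way for a shift and 30 degrees each way for a turn. Its arguments: {"type":"object","properties":{"series":{"type":"array","items":{"type":"object","properties":{"grip":{"type":"number"},"x":{"type":"number","minimum":-1,"maximum":1},"y":{"type":"number","minimum":-1,"maximum":1},"z":{"type":"number","minimum":-1,"maximum":1},"ax":{"type":"number","minimum":-1,"maximum":1},"ay":{"type":"number","minimum":-1,"maximum":1},"az":{"type":"number","minimum":-1,"maximum":1}}}},"force":{"type":"number"}},"required":["series"]}

```bash
mkdir -p pics
cat > h.py <<'E'
import numpy as np, cv2
from workcell import bot, imaging
from scipy.spatial.transform import Rotation as Ro
def cam(n):
    c=imaging.read_camera(n); c['R']=np.array(c['R']); c['t']=np.array(c['t']); return c
def ray(c,u,v):
    a=(u-c['cx'])/c['fx']; b=(v-c['cy'])/c['fy']; rd=np.hypot(a,b); r=rd
    for _ in range(20): r=rd/(1+c['k1']*r*r)
    s=r/rd if rd>0 else 1
    d=c['R'].T@np.array([a*s,b*s,1]); return -c['R'].T@c['t'], d
def onz(c,u,v,z):
    o,d=ray(c,u,v); return o+d*(z-o[2])/d[2]
def proj(c,X):
    p=c['R']@np.array(X)+c['t']; a,b=p[:2]/p[2]; k=1+c['k1']*(a*a+b*b)
    return np.array([c['fx']*a*k+c['cx'],c['fy']*b*k+c['cy']])
E
python3 - <<'E'
from h import *
for n in ('top','scene'):
    c=cam(n); cv2.imwrite(f'pics/{n}0.png',c['img'][:,:,::-1]); print(n,-c['R'].T@c['t'],c['R'][2],c['fx'],c['k1'])
s=bot.read_state(); print(s['tool_pos'],s['tcp_rot'],s['width'],s['time'])
E
```

```text
top [ 0.58164894 -0.00196335  1.01320443] [ 0.06613176  0.01502212 -0.99769781] 468.50131042960453 0.025330618195179996
scene [ 0.97173513 -0.4761754   0.6402197 ] [-0.44177918  0.64351948 -0.62507106] 445.50206648589744 -0.11314011337266201
[ 0.25002371 -0.62626628  0.23006045] [-3.08311003e+00 -5.92618618e-01  5.17050740e-04] 0.9941913045514039 0.1
```

View pics/top0.png

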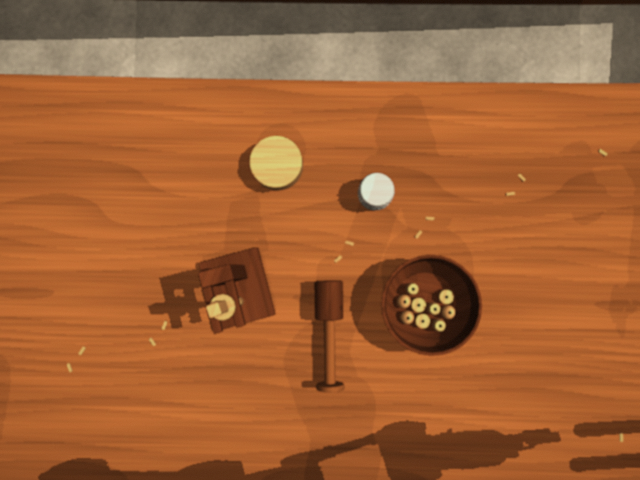

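View pics/scene0.png

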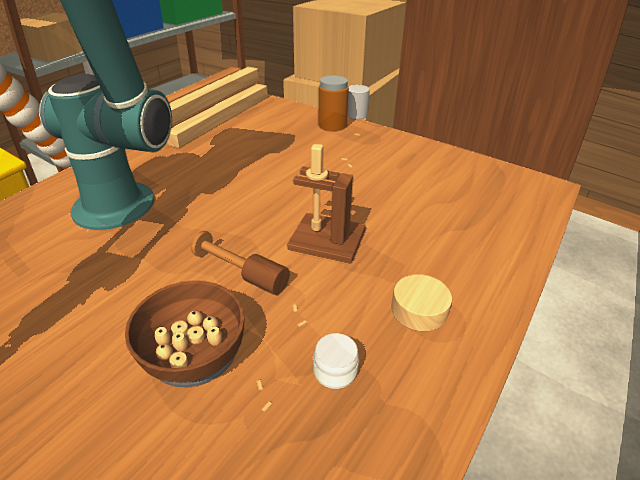

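Top view: stick in stand ≈(222,307), bowl ≈(432,304), mallet (330,330) between them, tin (377,190), blank (275,162). Scene view: stick at (316,180) with the slot opening toward the left, bowl (185,330). Zooming in now.

Run:
```python
from h import *
t=cv2.imread('pics/top0.png'); s=cv2.imread('pics/scene0.png')
def z(im,x,y,w,h,f): return cv2.resize(im[y:y+h,x:x+w],None,fx=f,fy=f,interpolation=cv2.INTER_CUBIC)
A=z(t,190,240,100,100,4); B=z(s,280,135,100,100,4); C=z(t,380,250,110,110,1.8)
M=np.zeros((600,800,3),np.uint8); M[:400,:400]=A; M[:400,400:]=B; M[400:598,:198]=C
cv2.imwrite('pics/m.png',M)
c=cam('top'); hsv=cv2.cvtColor(t,cv2.COLOR_BGR2HSV)
pale=cv2.inRange(hsv,(15,60,140),(35,200,255))
# bowl: dark region
roi=np.zeros(t.shape[:2],np.uint8); roi[240:370,370:500]=255
d=cv2.inRange(hsv,(0,0,0),(180,255,110))&roi
print('hsv samples',hsv[304,470],hsv[304,482],hsv[304,500],hsv[304,375],hsv[350,432],hsv[307,222],hsv[312,212])
sc=cam('scene')
for X in [(0.5,0,0),(0.6,0.2,0.165)]: print(proj(c,X),proj(sc,X))
print('bowl ctr rim z',onz(c,432,304,.075),'stick collar',onz(c,222,307,.173), 'handle top',onz(c,214,311,.233))
```

```text
hsv samples [ 10 185  40] [ 11 190 156] [ 12 186 174] [ 11 189 105] [ 10 190  43] [ 14 158 157] [ 20 134 217]
[331.71904751 307.10367748] [257.67784166 282.17530649]
[222.22034314 256.52244726] [354.49979637 186.74133229]
bowl ctr rim z [ 0.51668332 -0.19840371  0.075     ] stick collar [0.50996329 0.19516972 0.173     ] handle top [0.50825819 0.19408171 0.233     ]
```

View pics/m.png

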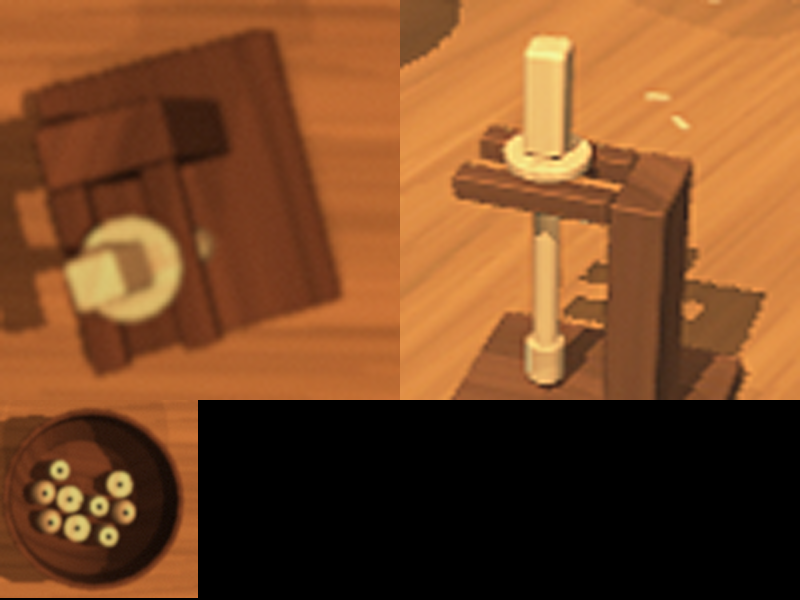

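```bash
cat >> h.py <<'E'
def frame(s=None):
    s=s or bot.read_state(); return np.array(s['tool_pos']),Ro.from_rotvec(s['tcp_rot'])
def rel(P,head,cp=None,cr=None):
    """row (x,y,z,ax,ay,az normalised) to TCP P, heading of tool x in deg, tool down"""
    p,R=frame()
    if cp is not None: p=np.array(cp)
    T=Ro.from_euler('z',head,degrees=True)*Ro.from_euler('x',180,degrees=True)
    return np.round(np.r_[R.inv().apply(np.array(P)-p)/.5,np.degrees((R.inv()*T).as_rotvec())/30],4)
E
python3 - <<'E'
from h import *
c=cam('top')
P=lambda x,y,z: onz(c,190+x/4,240+y/4,z)
a,b=P(340,295,.018),P(275,30,.018); d=b-a; print('stand head base',np.degrees(np.arctan2(d[1],d[0])))
pl,pr=P(110,368,.165),P(202,342,.165); d=pl-pr; print('prong tips',pl,pr,np.linalg.norm(d),np.degrees(np.arctan2(-d[0],d[1])),'mid',(pl+pr)/2)
h=np.array([P(*q,.233) for q in [(65,262),(110,250),(125,300),(82,312)]]); print('handle',h.mean(0),[np.degrees(np.arctan2(*(h[i]-h[j])[[1,0]])) for i,j in [(0,1),(3,2),(0,3),(1,2)]])
print('collar',P(132,268,.173))
# bowl rim: fit ellipse to outer edge via brightness along radial lines in world
g=cv2.cvtColor(c['img'],cv2.COLOR_RGB2HSV)[:,:,2].astype(np.float32)
w=[]
for th in np.arange(0,360,5):
    rs=np.arange(.085,.115,.0005); v=[]
    for r in rs:
        u=proj(c,[.5167+r*np.cos(np.radians(th)),-.1984+r*np.sin(np.radians(th)),.073]); v.append(cv2.getRectSubPix(g,(1,1),tuple(map(float,u)))[0,0])
    i=np.argmax(np.gradient(v)); w.append([.5167+rs[i]*np.cos(np.radians(th)),-.1984+rs[i]*np.sin(np.radians(th))])
w=np.array(w)
from scipy.optimize import least_squares
f=least_squares(lambda q:np.hypot(w[:,0]-q[0],w[:,1]-q[1])-q[2],[.517,-.198,.1],loss='soft_l1',f_scale=.002); print('bowl',f.x)
print(rel([.509,.195,.30],14),rel([.25,-.627,.30],14))
E
```

```text
stand head base 15.544651621585311
prong tips [0.46473542 0.20343305 0.165     ] [0.47709081 0.1625997  0.165     ] 0.04266167896930708 16.83481598010184 mid [0.47091312 0.18301637 0.165     ]
handle [0.50949401 0.1943365  0.233     ] [np.float64(106.04044530607027), np.float64(106.67410361909126), np.float64(21.108723819526972), np.float64(18.93954082399046)]
collar [0.50999972 0.19338674 0.173     ]
bowl [ 0.51521799 -0.1964975   0.09406891]
[ 1.0901e+00 -1.3342e+00 -1.3730e-01 -2.2000e-03  1.0000e-04  2.5870e-01] [-5.000e-04  6.000e-04 -1.388e-01 -2.200e-03  1.000e-04  2.587e-01]
```

Call:
step_arm(
  series=[
    {"x": 0,"y": 0,"z": -0.1,"az": 0.192,"grip": -1},
    {"x": 0.54,"y": -0.667,"z": -0.14,"az": 0.192,"grip": -1},
    {"x": 0.54,"y": -0.667,"z": -0.14,"az": 0.192,"grip": -1},
    {"x": 0.54,"y": -0.667,"z": -0.14,"az": 0.192,"grip": -1},
    {"x": 0.54,"y": -0.667,"z": -0.14,"az": 0.192,"grip": -1},
    {"x": 0.54,"y": -0.667,"z": -0.14,"az": 0.192,"grip": -1},
    {"x": 0.54,"y": -0.667,"z": -0.14,"az": 0.192,"grip": -1},
    {"x": 0.54,"y": -0.667,"z": -0.14,"az": 0.192,"grip": -1},
    {"x": 0.54,"y": -0.667,"z": -0.14,"az": 0.192,"grip": -1},
    {"x": 0.54,"y": -0.667,"z": -0.14,"az": 0.192,"grip": -1},
    {"x": 0.54,"y": -0.667,"z": -0.14,"az": 0.192,"grip": -1},
  ],
)

```text
validation failed for argument at $.se...
```

```bash
python3 -c "
from h import *
print(frame()[0],rel([.435,.173,.31],16),rel([.5098,.194,.31],16))"
```

```text
[ 0.25010969 -0.62656975  0.23058584] [ 9.3630e-01 -1.3483e+00 -1.5720e-01 -2.2000e-03  1.0000e-04  1.9200e-01] [ 1.0908e+00 -1.3318e+00 -1.5730e-01 -2.2000e-03  1.0000e-04  1.9200e-01]
```

The call was refused with a truncated message, so I'll try a single full row to see which form it accepts.

Call:
step_arm(
  series=[
    {"x": 0.0,"y": 0.0,"z": -0.1,"ax": 0.0,"ay": 0.0,"az": 0.192,"grip": -1.0},
  ],
)

```text
time: 0.35
tool_pos: [0.2483, -0.6217, 0.2711]
tcp_rot: [-3.093, -0.432, 0.006]
wrist_force: [-0.4, -0.3, -0.9]
width: 0.998
grip_force: 0.0
```

Call:
step_arm(
  series=[
    {"x": 0.7,"y": -0.95,"z": -0.06,"ax": 0.0,"ay": 0.0,"az": 0.0,"grip": -1.0},
    {"x": 0.7,"y": -0.95,"z": -0.06,"ax": 0.0,"ay": 0.0,"az": 0.0,"grip": -1.0},
    {"x": 0.7,"y": -0.95,"z": -0.06,"ax": 0.0,"ay": 0.0,"az": 0.0,"grip": -1.0},
    {"x": 0.7,"y": -0.95,"z": -0.06,"ax": 0.0,"ay": 0.0,"az": 0.0,"grip": -1.0},
    {"x": 0.7,"y": -0.95,"z": -0.06,"ax": 0.0,"ay": 0.0,"az": 0.0,"grip": -1.0},
    {"x": 0.7,"y": -0.95,"z": -0.06,"ax": 0.0,"ay": 0.0,"az": 0.0,"grip": -1.0},
    {"x": 0.7,"y": -0.95,"z": -0.06,"ax": 0.0,"ay": 0.0,"az": 0.0,"grip": -1.0},
    {"x": 0.7,"y": -0.95,"z": -0.06,"ax": 0.0,"ay": 0.0,"az": 0.0,"grip": -1.0},
    {"x": 0.7,"y": -0.95,"z": -0.06,"ax": 0.0,"ay": 0.0,"az": 0.0,"grip": -1.0},
    {"x": 0.7,"y": -0.95,"z": -0.06,"ax": 0.0,"ay": 0.0,"az": 0.0,"grip": -1.0},
    {"x": 0.7,"y": -0.95,"z": -0.06,"ax": 0.0,"ay": 0.0,"az": 0.0,"grip": -1.0},
    {"x": 0.7,"y": -0.95,"z": -0.06,"ax": 0.0,"ay": 0.0,"az": 0.0,"grip": -1.0},
  ],
)

```text
time: 1.55
tool_pos: [0.4561, -0.0713, 0.3117]
tcp_rot: [-3.111, -0.439, -0.002]
wrist_force: [0.1, 0.7, 0.3]
width: 1.0
grip_force: 0.0
```

```bash
python3 -c "
from h import *
print(frame()[0],rel([.4,.163,.31],16),rel([.5098,.194,.31],16))"
```

```text
[ 0.45609747 -0.07129815  0.3117211 ] [ 2.180e-02 -4.813e-01  3.400e-03  3.000e-04 -2.100e-03  2.000e-03] [ 2.500e-01 -4.802e-01  3.700e-03  3.000e-04 -2.100e-03  2.000e-03]
```

Call:
step_arm(
  series=[
    {"x": 0.25,"y": -0.48,"z": 0.0,"ax": 0.0,"ay": 0.0,"az": 0.0,"grip": -1.0},
    {"x": 0.25,"y": -0.48,"z": 0.0,"ax": 0.0,"ay": 0.0,"az": 0.0,"grip": -1.0},
    {"x": 0.25,"y": -0.48,"z": 0.0,"ax": 0.0,"ay": 0.0,"az": 0.0,"grip": -1.0},
    {"x": 0.25,"y": -0.48,"z": 0.0,"ax": 0.0,"ay": 0.0,"az": 0.0,"grip": -1.0},
    {"x": 0.25,"y": -0.48,"z": 0.0,"ax": 0.0,"ay": 0.0,"az": 0.0,"grip": -1.0},
    {"x": 0.25,"y": -0.48,"z": 0.0,"ax": 0.0,"ay": 0.0,"az": 0.0,"grip": -1.0},
    {"x": 0.25,"y": -0.48,"z": 0.0,"ax": 0.0,"ay": 0.0,"az": 0.0,"grip": -1.0},
    {"x": 0.25,"y": -0.48,"z": 0.0,"ax": 0.0,"ay": 0.0,"az": 0.0,"grip": -1.0},
  ],
)

```text
time: 2.35
tool_pos: [0.5095, 0.1914, 0.311]
tcp_rot: [3.11, 0.439, -0.001]
wrist_force: [0.8, -0.0, -0.0]
width: 1.006
grip_force: 0.0
```

```bash
python3 -c "
from h import *
print(frame()[0])
c=cam('wrist'); cv2.imwrite('pics/w1.png',c['img'][:,:,::-1])
print(-c['R'].T@c['t'],c['R'][2])
for X in [(.5098,.194,.233),(.5098,.194,.173),(.5098,.194,.165)]: print(proj(c,X))"
```

```text
[0.50946052 0.19139991 0.31096709]
[0.58865961 0.21486186 0.4538296 ] [-0.30895509 -0.08954135 -0.94685221]
[320.03773808 245.26070956]
[320.61492764 217.28215664]
[320.67540105 214.35364005]
```

View pics/w1.png

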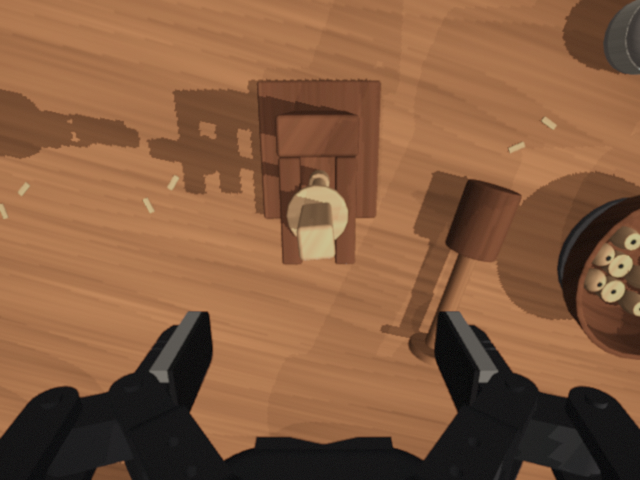

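Wrist view: the stick's collar is centred at (318,214) and the handle top at (317,246). That is within 2 mm of my estimate, and the stand is aligned with the tool. I'll descend and grip.

Call:
step_arm(
  series=[
    {"x": 0.002,"y": -0.008,"z": 0.09,"ax": 0.0,"ay": 0.0,"az": 0.0,"grip": -1.0},
    {"x": 0.002,"y": -0.008,"z": 0.18,"ax": 0.0,"ay": 0.0,"az": 0.0,"grip": -1.0},
    {"x": 0.002,"y": -0.008,"z": 0.254,"ax": 0.0,"ay": 0.0,"az": 0.0,"grip": -1.0},
    {"x": 0.002,"y": -0.008,"z": 0.254,"ax": 0.0,"ay": 0.0,"az": 0.0,"grip": -1.0},
    {"x": 0.002,"y": -0.008,"z": 0.254,"ax": 0.0,"ay": 0.0,"az": 0.0,"grip": 0.2},
    {"x": 0.002,"y": -0.008,"z": 0.254,"ax": 0.0,"ay": 0.0,"az": 0.0,"grip": 1.0},
    {"x": 0.002,"y": -0.008,"z": 0.254,"ax": 0.0,"ay": 0.0,"az": 0.0,"grip": 1.0},
    {"x": 0.002,"y": -0.008,"z": 0.254,"ax": 0.0,"ay": 0.0,"az": 0.0,"grip": 1.0},
    {"x": 0.002,"y": -0.008,"z": 0.254,"ax": 0.0,"ay": 0.0,"az": 0.0,"grip": 1.0},
    {"x": 0.002,"y": -0.008,"z": 0.254,"ax": 0.0,"ay": 0.0,"az": 0.0,"grip": 1.0},
    {"x": 0.002,"y": -0.008,"z": 0.254,"ax": 0.0,"ay": 0.0,"az": 0.0,"grip": 1.0},
  ],
  force=80,
)

```text
time: 3.5
tool_pos: [0.511, 0.1959, 0.1865]
tcp_rot: [-3.111, -0.438, -0.006]
wrist_force: [0.1, -0.1, 6.2]
width: 0.246
grip_force: 78.6
```

Call:
step_arm(
  series=[
    {"x": 0.0,"y": 0.0,"z": -0.03,"ax": 0.0,"ay": 0.0,"az": 0.0,"grip": 1.0},
    {"x": 0.0,"y": 0.0,"z": -0.03,"ax": 0.0,"ay": 0.0,"az": 0.0,"grip": 1.0},
    {"x": -0.05,"y": 0.0,"z": -0.03,"ax": 0.0,"ay": 0.0,"az": 0.0,"grip": 1.0},
    {"x": -0.1,"y": 0.0,"z": -0.03,"ax": 0.0,"ay": 0.0,"az": 0.0,"grip": 1.0},
    {"x": -0.15,"y": 0.0,"z": -0.03,"ax": 0.0,"ay": 0.0,"az": 0.0,"grip": 1.0},
    {"x": -0.18,"y": 0.0,"z": -0.03,"ax": 0.0,"ay": 0.0,"az": 0.0,"grip": 1.0},
    {"x": -0.18,"y": 0.0,"z": -0.1,"ax": 0.0,"ay": 0.0,"az": 0.0,"grip": 1.0},
    {"x": -0.18,"y": 0.0,"z": -0.18,"ax": 0.0,"ay": 0.0,"az": 0.0,"grip": 1.0},
    {"x": -0.18,"y": 0.0,"z": -0.22,"ax": 0.0,"ay": 0.0,"az": 0.0,"grip": 1.0},
    {"x": -0.18,"y": 0.0,"z": -0.22,"ax": 0.0,"ay": 0.0,"az": 0.0,"grip": 1.0},
  ],
)

```text
time: 4.5
tool_pos: [0.4251, 0.1714, 0.2985]
tcp_rot: [-3.109, -0.437, -0.012]
wrist_force: [-1.1, -0.3, -1.0]
width: 0.251
grip_force: 78.4
```

Run:
```python
from h import *
print(frame()[0])
M=np.zeros((480,800,3),np.uint8)
c=cam('scene'); p=proj(c,frame()[0]).astype(int); print('tcp px scene',p); x,y=p-[50,30]
M[:400,:400]=cv2.resize(c['img'][y:y+100,x:x+100],(400,400),interpolation=2)[:,:,::-1]
c=cam('wrist'); M[:300,400:]=cv2.resize(c['img'],(400,300))[:,:,::-1]
cv2.imwrite('pics/g.png',M)
# bead / bowl picture measurement from top
c=cam('top'); hsv=cv2.cvtColor(c['img'],cv2.COLOR_RGB2HSV)
m=cv2.inRange(hsv,(12,60,120),(35,200,255)); m[:250]=0; m[360:]=0; m[:,:385]=0; m[:,480:]=0
k,l,s,ce=cv2.connectedComponentsWithStats(m)
for i in range(1,k):
    if s[i,4]>6: print(s[i,4],np.round(1000*(onz(c,*ce[i],.037)[:2]-[.516,-.197])))
p,R=frame()
for P in [(.516,-.197,.29)]: print(rel(P,16))
```

```text
[0.42511264 0.17142996 0.29851389]
tcp px scene [274 109]
1035 [ 94. -33.]
119 [29. 29.]
302 [  2. -41.]
306 [-1. 29.]
103 [-11. -15.]
121 [-30.  40.]
184 [-37.  10.]
104 [-44. -26.]
964 [-98. -32.]
[-2.25e-02  7.58e-01  5.90e-03  1.00e-04  3.90e-03  1.00e-04]
```

View pics/g.png

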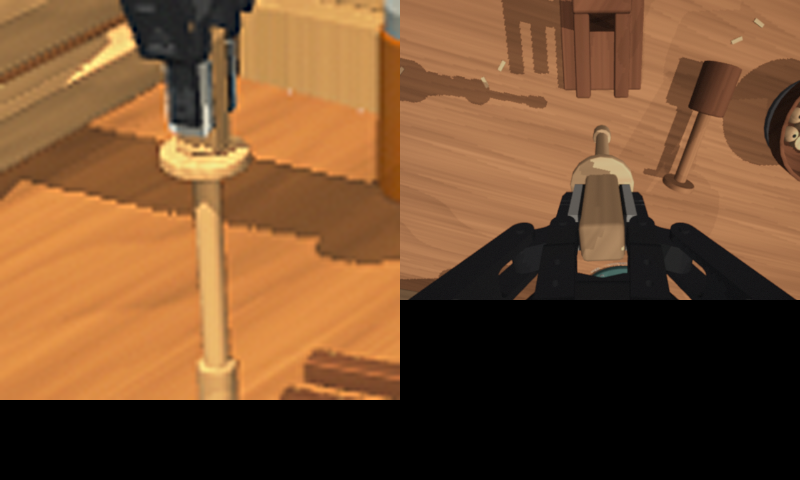

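Run:
```python
from h import *
c=cam('top')
B=np.array([(onz(c,380+x/1.8,250+(y-400)/1.8,.04)[:2]-[.516,-.197])*1000 for x,y in [(60,470),(45,492),(69,498),(99,506),(119,484),(125,512),(50,521),(77,527),(108,536)]])
print(B.round())
for r in (25,33):
  print(r,[(a,round(np.hypot(*(B-[r*np.cos(np.radians(a)),r*np.sin(np.radians(a))]).T).min())) for a in range(0,360,20)])
w=cam('wrist'); s=cam('scene'); p=frame()[0]
for dz in (-.0215+.004,-.1615): print(dz,proj(w,p+[0,0,dz]),proj(s,p+[0,0,dz]))
h=cv2.cvtColor(s['img'],cv2.COLOR_RGB2HSV); m=cv2.inRange(h,(14,40,130),(35,165,255)); cv2.imwrite('pics/tip.png',np.hstack([cv2.resize(s['img'][150:240,230:320],(400,400),interpolation=2),cv2.resize(w['img'][170:260,275:365],(400,400),interpolation=2)])[:,:,::-1])
```

```text
[[ 28.  30.]
 [  3.  47.]
 [ -3.  19.]
 [-12. -15.]
 [ 14. -37.]
 [-18. -44.]
 [-30.  41.]
 [-36.  10.]
 [-45. -25.]]
25 [(0, 30), (20, 22), (40, 16), (60, 16), (80, 9), (100, 6), (120, 10), (140, 16), (160, 12), (180, 15), (200, 14), (220, 8), (240, 7), (260, 12), (280, 16), (300, 16), (320, 22), (340, 30)]
33 [(0, 30), (20, 19), (40, 9), (60, 12), (80, 14), (100, 14), (120, 16), (140, 15), (160, 5), (180, 10), (200, 20), (220, 15), (240, 15), (260, 17), (280, 10), (300, 9), (320, 20), (340, 31)]
-0.017499999999999998 [324.46223127 293.3531203 ] [274.05190066 119.41288927]
-0.1615 [323.9223401  209.84209366] [277.1022732 180.9007018]
```

View pics/tip.png

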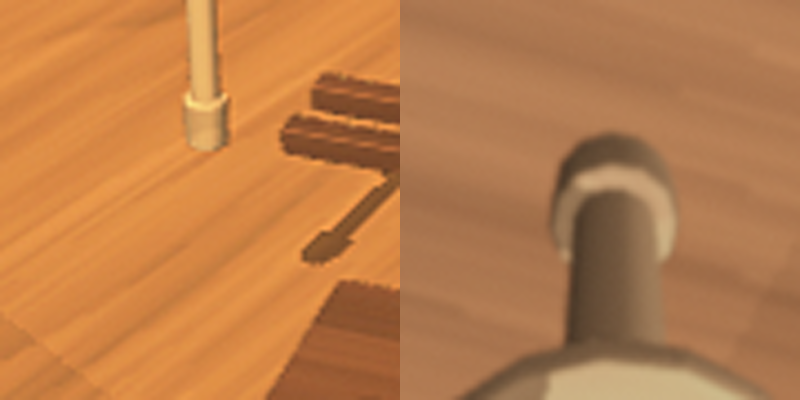

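Both views show the stick upright in the grip, with its tip at scene px (276,183) and wrist px (323,200). The tip is about 3–4 mm behind the TCP axis. Next I'll carry it to the free side of the bowl.

Call:
step_arm(
  series=[
    {"x": 0.037,"y": 0.787,"z": 0.0,"ax": 0.0,"ay": 0.0,"az": 0.0,"grip": 1.0},
    {"x": 0.037,"y": 0.787,"z": 0.0,"ax": 0.0,"ay": 0.0,"az": 0.0,"grip": 1.0},
    {"x": 0.037,"y": 0.787,"z": 0.0,"ax": 0.0,"ay": 0.0,"az": 0.0,"grip": 1.0},
    {"x": 0.037,"y": 0.787,"z": 0.0,"ax": 0.0,"ay": 0.0,"az": 0.0,"grip": 1.0},
    {"x": 0.037,"y": 0.787,"z": 0.0,"ax": 0.0,"ay": 0.0,"az": 0.0,"grip": 1.0},
    {"x": 0.037,"y": 0.787,"z": 0.0,"ax": 0.0,"ay": 0.0,"az": 0.0,"grip": 1.0},
    {"x": 0.037,"y": 0.787,"z": 0.0,"ax": 0.0,"ay": 0.0,"az": 0.0,"grip": 1.0},
    {"x": 0.037,"y": 0.787,"z": 0.0,"ax": 0.0,"ay": 0.0,"az": 0.0,"grip": 1.0},
    {"x": 0.037,"y": 0.787,"z": 0.0,"ax": 0.0,"ay": 0.0,"az": 0.0,"grip": 1.0},
    {"x": 0.037,"y": 0.787,"z": 0.0,"ax": 0.0,"ay": 0.0,"az": 0.0,"grip": 1.0},
  ],
)

```text
time: 5.8
tool_pos: [0.5487, -0.2031, 0.2922]
tcp_rot: [-3.109, -0.433, 0.005]
wrist_force: [-0.0, 0.3, -0.5]
width: 0.253
grip_force: 78.7
```

Run:
```python
from h import *
p=frame()[0]; print(p, rel([.5515,-.202,.181],16))
w=cam('wrist'); s=cam('scene')
for dz in (-.0215+.004,-.1615): print(dz,proj(w,p+[0,0,dz]),proj(s,p+[0,0,dz]))
for a in range(0,360,45): print(proj(w,[.516+.1*np.cos(np.radians(a)),-.197+.1*np.sin(np.radians(a)),.075]).round(),proj(s,[.516+.1*np.cos(np.radians(a)),-.197+.1*np.sin(np.radians(a)),.075]).round())
W=w['img'].copy();S=s['img'].copy()
for im,c in((W,w),(S,s)):
  for a in range(0,360,15): cv2.circle(im,tuple(int(v) for v in proj(c,[.516+.1*np.cos(np.radians(a)),-.197+.1*np.sin(np.radians(a)),.075])),1,(0,255,0),-1)
cv2.imwrite('pics/o.png',np.hstack([cv2.resize(W,(400,300)),cv2.resize(S[200:400,60:327],(400,300),interpolation=2)])[:,:,::-1])
```

```text
[ 0.54866679 -0.20310738  0.29222132] [ 0.0067  0.      0.2224 -0.0053  0.0052 -0.0042]
-0.017499999999999998 [324.54100824 293.47698895] [171.55494365 234.96644191]
-0.1615 [324.48834931 210.00546081] [189.82428871 308.31230811]
[339. 121.] [229. 349.]
[253. 131.] [245. 313.]
[206. 197.] [226. 286.]
[222. 271.] [187. 280.]
[284. 313.] [147. 295.]
[357. 306.] [125. 327.]
[407. 251.] [137. 360.]
[403. 174.] [182. 370.]
```

View pics/o.png

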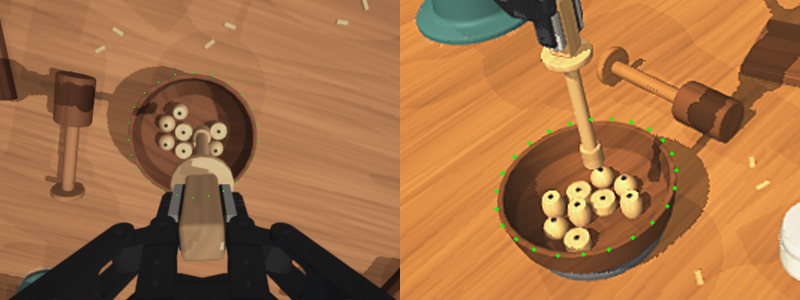

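The rim overlay matches the bowl in both views. The tip is over the free side at scene px (187,310), and the beads are lower left of it. Lowering the stick.

Call:
step_arm(
  series=[
    {"x": 0.006,"y": 0.003,"z": 0.06,"ax": 0.0,"ay": 0.0,"az": 0.0,"grip": 1.0},
    {"x": 0.006,"y": 0.003,"z": 0.12,"ax": 0.0,"ay": 0.0,"az": 0.0,"grip": 1.0},
    {"x": 0.006,"y": 0.003,"z": 0.18,"ax": 0.0,"ay": 0.0,"az": 0.0,"grip": 1.0},
    {"x": 0.006,"y": 0.003,"z": 0.222,"ax": 0.0,"ay": 0.0,"az": 0.0,"grip": 1.0},
    {"x": 0.006,"y": 0.003,"z": 0.222,"ax": 0.0,"ay": 0.0,"az": 0.0,"grip": 1.0},
    {"x": 0.006,"y": 0.003,"z": 0.222,"ax": 0.0,"ay": 0.0,"az": 0.0,"grip": 1.0},
  ],
)

```text
time: 6.5
tool_pos: [0.5525, -0.2018, 0.1835]
tcp_rot: [-3.11, -0.44, 0.001]
wrist_force: [-0.3, -0.0, -0.4]
width: 0.251
grip_force: 78.8
```

Call:
step_arm(
  series=[
    {"x": 0.0066,"y": -0.0159,"z": 0.005,"ax": 0.0,"ay": 0.0,"az": 0.0,"grip": 1.0},
    {"x": 0.0088,"y": -0.033,"z": 0.005,"ax": 0.0,"ay": 0.0,"az": 0.0,"grip": 1.0},
    {"x": 0.0066,"y": -0.0501,"z": 0.005,"ax": 0.0,"ay": 0.0,"az": 0.0,"grip": 1.0},
    {"x": 0.0,"y": -0.066,"z": 0.005,"ax": 0.0,"ay": 0.0,"az": 0.0,"grip": 1.0},
    {"x": -0.0105,"y": -0.0797,"z": 0.005,"ax": 0.0,"ay": 0.0,"az": 0.0,"grip": 1.0},
    {"x": -0.0242,"y": -0.0902,"z": 0.005,"ax": 0.0,"ay": 0.0,"az": 0.0,"grip": 1.0},
    {"x": -0.0401,"y": -0.0968,"z": 0.005,"ax": 0.0,"ay": 0.0,"az": 0.0,"grip": 1.0},
    {"x": -0.0572,"y": -0.099,"z": 0.005,"ax": 0.0,"ay": 0.0,"az": 0.0,"grip": 1.0},
    {"x": -0.0743,"y": -0.0968,"z": 0.005,"ax": 0.0,"ay": 0.0,"az": 0.0,"grip": 1.0},
    {"x": -0.0902,"y": -0.0902,"z": 0.005,"ax": 0.0,"ay": 0.0,"az": 0.0,"grip": 1.0},
    {"x": -0.1039,"y": -0.0797,"z": 0.005,"ax": 0.0,"ay": 0.0,"az": 0.0,"grip": 1.0},
    {"x": -0.1144,"y": -0.066,"z": 0.005,"ax": 0.0,"ay": 0.0,"az": 0.0,"grip": 1.0},
  ],
)

```text
time: 7.7
tool_pos: [0.4875, -0.1874, 0.1803]
tcp_rot: [-3.11, -0.437, 0.002]
wrist_force: [-0.1, 0.2, -0.8]
width: 0.252
grip_force: 78.8
```

Call:
step_arm(
  series=[
    {"x": -0.0066,"y": 0.0159,"z": 0.0,"ax": 0.0,"ay": 0.0,"az": 0.0,"grip": 1.0},
    {"x": -0.0088,"y": 0.033,"z": 0.0,"ax": 0.0,"ay": 0.0,"az": 0.0,"grip": 1.0},
    {"x": -0.0066,"y": 0.0501,"z": 0.0,"ax": 0.0,"ay": 0.0,"az": 0.0,"grip": 1.0},
    {"x": 0.0,"y": 0.066,"z": 0.0,"ax": 0.0,"ay": 0.0,"az": 0.0,"grip": 1.0},
    {"x": 0.0105,"y": 0.0797,"z": 0.0,"ax": 0.0,"ay": 0.0,"az": 0.0,"grip": 1.0},
    {"x": 0.0242,"y": 0.0902,"z": 0.0,"ax": 0.0,"ay": 0.0,"az": 0.0,"grip": 1.0},
    {"x": 0.0401,"y": 0.0968,"z": 0.0,"ax": 0.0,"ay": 0.0,"az": 0.0,"grip": 1.0},
    {"x": 0.0572,"y": 0.099,"z": 0.0,"ax": 0.0,"ay": 0.0,"az": 0.0,"grip": 1.0},
    {"x": 0.0743,"y": 0.0968,"z": 0.0,"ax": 0.0,"ay": 0.0,"az": 0.0,"grip": 1.0},
    {"x": 0.0902,"y": 0.0902,"z": 0.0,"ax": 0.0,"ay": 0.0,"az": 0.0,"grip": 1.0},
    {"x": 0.1039,"y": 0.0797,"z": 0.0,"ax": 0.0,"ay": 0.0,"az": 0.0,"grip": 1.0},
    {"x": 0.1144,"y": 0.066,"z": 0.0,"ax": 0.0,"ay": 0.0,"az": 0.0,"grip": 1.0},
  ],
)

```text
time: 8.9
tool_pos: [0.5505, -0.2019, 0.1799]
tcp_rot: [-3.109, -0.438, 0.01]
wrist_force: [-7.0, 0.7, 2.2]
width: 0.249
grip_force: 79.4
```

Run:
```python
from h import *
p=frame()[0]; print(p)
w=cam('wrist'); s=cam('scene'); print(proj(s,p+[0,0,-.0175]),proj(s,p+[0,0,-.1615]))
cv2.imwrite('pics/o2.png',np.hstack([cv2.resize(w['img'],(400,300)),cv2.resize(s['img'][200:400,60:327],(400,300),interpolation=2)])[:,:,::-1])
```

```text
[ 0.55053875 -0.20187203  0.1798591 ]
[187.62470312 293.98344159] [202.71311469 353.02889241]
```

View pics/o2.png

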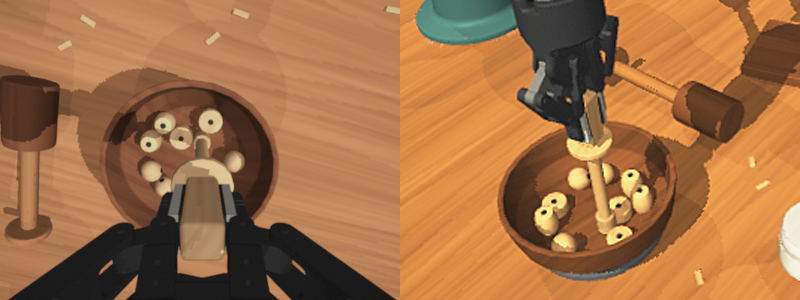

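After one turn all nine beads are still in the bowl and clearly moved. The stick is upright, with its tip at about (198,350) in the scene view. Continuing.

Call:
step_arm(
  series=[
    {"x": 0.0066,"y": -0.0159,"z": 0.0,"ax": 0.0,"ay": 0.0,"az": 0.0,"grip": 1.0},
    {"x": 0.0088,"y": -0.033,"z": 0.0,"ax": 0.0,"ay": 0.0,"az": 0.0,"grip": 1.0},
    {"x": 0.0066,"y": -0.0501,"z": 0.0,"ax": 0.0,"ay": 0.0,"az": 0.0,"grip": 1.0},
    {"x": 0.0,"y": -0.066,"z": 0.0,"ax": 0.0,"ay": 0.0,"az": 0.0,"grip": 1.0},
    {"x": -0.0105,"y": -0.0797,"z": 0.0,"ax": 0.0,"ay": 0.0,"az": 0.0,"grip": 1.0},
    {"x": -0.0242,"y": -0.0902,"z": 0.0,"ax": 0.0,"ay": 0.0,"az": 0.0,"grip": 1.0},
    {"x": -0.0401,"y": -0.0968,"z": 0.0,"ax": 0.0,"ay": 0.0,"az": 0.0,"grip": 1.0},
    {"x": -0.0572,"y": -0.099,"z": 0.0,"ax": 0.0,"ay": 0.0,"az": 0.0,"grip": 1.0},
    {"x": -0.0743,"y": -0.0968,"z": 0.0,"ax": 0.0,"ay": 0.0,"az": 0.0,"grip": 1.0},
    {"x": -0.0902,"y": -0.0902,"z": 0.0,"ax": 0.0,"ay": 0.0,"az": 0.0,"grip": 1.0},
    {"x": -0.1039,"y": -0.0797,"z": 0.0,"ax": 0.0,"ay": 0.0,"az": 0.0,"grip": 1.0},
    {"x": -0.1144,"y": -0.066,"z": 0.0,"ax": 0.0,"ay": 0.0,"az": 0.0,"grip": 1.0},
  ],
)

```text
time: 10.2
tool_pos: [0.4881, -0.188, 0.181]
tcp_rot: [3.111, 0.437, 0.0]
wrist_force: [-0.1, -0.7, -0.4]
width: 0.245
grip_force: 79.1
```

Call:
step_arm(
  series=[
    {"x": -0.0066,"y": 0.0159,"z": 0.0,"ax": 0.0,"ay": 0.0,"az": 0.0,"grip": 1.0},
    {"x": -0.0088,"y": 0.033,"z": 0.0,"ax": 0.0,"ay": 0.0,"az": 0.0,"grip": 1.0},
    {"x": -0.0066,"y": 0.0501,"z": 0.0,"ax": 0.0,"ay": 0.0,"az": 0.0,"grip": 1.0},
    {"x": 0.0,"y": 0.066,"z": 0.0,"ax": 0.0,"ay": 0.0,"az": 0.0,"grip": 1.0},
    {"x": 0.0105,"y": 0.0797,"z": 0.0,"ax": 0.0,"ay": 0.0,"az": 0.0,"grip": 1.0},
    {"x": 0.0242,"y": 0.0902,"z": 0.0,"ax": 0.0,"ay": 0.0,"az": 0.0,"grip": 1.0},
    {"x": 0.0401,"y": 0.0968,"z": 0.0,"ax": 0.0,"ay": 0.0,"az": 0.0,"grip": 1.0},
    {"x": 0.0572,"y": 0.099,"z": 0.0,"ax": 0.0,"ay": 0.0,"az": 0.0,"grip": 1.0},
    {"x": 0.0743,"y": 0.0968,"z": 0.0,"ax": 0.0,"ay": 0.0,"az": 0.0,"grip": 1.0},
    {"x": 0.0902,"y": 0.0902,"z": 0.0,"ax": 0.0,"ay": 0.0,"az": 0.0,"grip": 1.0},
    {"x": 0.1039,"y": 0.0797,"z": 0.0,"ax": 0.0,"ay": 0.0,"az": 0.0,"grip": 1.0},
    {"x": 0.1144,"y": 0.066,"z": 0.0,"ax": 0.0,"ay": 0.0,"az": 0.0,"grip": 1.0},
  ],
)

```text
time: 11.4
tool_pos: [0.5533, -0.2024, 0.1808]
tcp_rot: [3.111, 0.438, 0.001]
wrist_force: [0.3, -0.3, -0.6]
width: 0.247
grip_force: 79.2
```

Call:
step_arm(
  series=[
    {"x": 0.0066,"y": -0.0159,"z": 0.0,"ax": 0.0,"ay": 0.0,"az": 0.0,"grip": 1.0},
    {"x": 0.0088,"y": -0.033,"z": 0.0,"ax": 0.0,"ay": 0.0,"az": 0.0,"grip": 1.0},
    {"x": 0.0066,"y": -0.0501,"z": 0.0,"ax": 0.0,"ay": 0.0,"az": 0.0,"grip": 1.0},
    {"x": 0.0,"y": -0.066,"z": 0.0,"ax": 0.0,"ay": 0.0,"az": 0.0,"grip": 1.0},
    {"x": -0.0105,"y": -0.0797,"z": 0.0,"ax": 0.0,"ay": 0.0,"az": 0.0,"grip": 1.0},
    {"x": -0.0242,"y": -0.0902,"z": 0.0,"ax": 0.0,"ay": 0.0,"az": 0.0,"grip": 1.0},
    {"x": -0.0401,"y": -0.0968,"z": 0.0,"ax": 0.0,"ay": 0.0,"az": 0.0,"grip": 1.0},
    {"x": -0.0572,"y": -0.099,"z": 0.0,"ax": 0.0,"ay": 0.0,"az": 0.0,"grip": 1.0},
    {"x": -0.0743,"y": -0.0968,"z": 0.0,"ax": 0.0,"ay": 0.0,"az": 0.0,"grip": 1.0},
    {"x": -0.0902,"y": -0.0902,"z": 0.0,"ax": 0.0,"ay": 0.0,"az": 0.0,"grip": 1.0},
    {"x": -0.1039,"y": -0.0797,"z": 0.0,"ax": 0.0,"ay": 0.0,"az": 0.0,"grip": 1.0},
    {"x": -0.1144,"y": -0.066,"z": 0.0,"ax": 0.0,"ay": 0.0,"az": 0.0,"grip": 1.0},
  ],
)

```text
time: 12.6
tool_pos: [0.4879, -0.1876, 0.1806]
tcp_rot: [-3.11, -0.436, 0.0]
wrist_force: [1.5, 1.0, -1.0]
width: 0.247
grip_force: 79.2
```

Call:
step_arm(
  series=[
    {"x": -0.0066,"y": 0.0159,"z": 0.0,"ax": 0.0,"ay": 0.0,"az": 0.0,"grip": 1.0},
    {"x": -0.0088,"y": 0.033,"z": 0.0,"ax": 0.0,"ay": 0.0,"az": 0.0,"grip": 1.0},
    {"x": -0.0066,"y": 0.0501,"z": 0.0,"ax": 0.0,"ay": 0.0,"az": 0.0,"grip": 1.0},
    {"x": 0.0,"y": 0.066,"z": 0.0,"ax": 0.0,"ay": 0.0,"az": 0.0,"grip": 1.0},
    {"x": 0.0105,"y": 0.0797,"z": 0.0,"ax": 0.0,"ay": 0.0,"az": 0.0,"grip": 1.0},
    {"x": 0.0242,"y": 0.0902,"z": 0.0,"ax": 0.0,"ay": 0.0,"az": 0.0,"grip": 1.0},
    {"x": 0.0401,"y": 0.0968,"z": 0.0,"ax": 0.0,"ay": 0.0,"az": 0.0,"grip": 1.0},
    {"x": 0.0572,"y": 0.099,"z": 0.0,"ax": 0.0,"ay": 0.0,"az": 0.0,"grip": 1.0},
    {"x": 0.0743,"y": 0.0968,"z": 0.0,"ax": 0.0,"ay": 0.0,"az": 0.0,"grip": 1.0},
    {"x": 0.0902,"y": 0.0902,"z": 0.0,"ax": 0.0,"ay": 0.0,"az": 0.0,"grip": 1.0},
    {"x": 0.1039,"y": 0.0797,"z": 0.0,"ax": 0.0,"ay": 0.0,"az": 0.0,"grip": 1.0},
    {"x": 0.1144,"y": 0.066,"z": 0.0,"ax": 0.0,"ay": 0.0,"az": 0.0,"grip": 1.0},
  ],
)

```text
time: 13.8
tool_pos: [0.5533, -0.2031, 0.1809]
tcp_rot: [3.11, 0.437, 0.0]
wrist_force: [0.1, -1.1, -0.4]
width: 0.249
grip_force: 79.5
```

Call:
step_arm(
  series=[
    {"x": 0.0066,"y": -0.0159,"z": 0.0,"ax": 0.0,"ay": 0.0,"az": 0.0,"grip": 1.0},
    {"x": 0.0088,"y": -0.033,"z": 0.0,"ax": 0.0,"ay": 0.0,"az": 0.0,"grip": 1.0},
    {"x": 0.0066,"y": -0.0501,"z": 0.0,"ax": 0.0,"ay": 0.0,"az": 0.0,"grip": 1.0},
    {"x": 0.0,"y": -0.066,"z": 0.0,"ax": 0.0,"ay": 0.0,"az": 0.0,"grip": 1.0},
    {"x": -0.0105,"y": -0.0797,"z": 0.0,"ax": 0.0,"ay": 0.0,"az": 0.0,"grip": 1.0},
    {"x": -0.0242,"y": -0.0902,"z": 0.0,"ax": 0.0,"ay": 0.0,"az": 0.0,"grip": 1.0},
    {"x": -0.0401,"y": -0.0968,"z": 0.0,"ax": 0.0,"ay": 0.0,"az": 0.0,"grip": 1.0},
    {"x": -0.0572,"y": -0.099,"z": 0.0,"ax": 0.0,"ay": 0.0,"az": 0.0,"grip": 1.0},
    {"x": -0.0743,"y": -0.0968,"z": 0.0,"ax": 0.0,"ay": 0.0,"az": 0.0,"grip": 1.0},
    {"x": -0.0902,"y": -0.0902,"z": 0.0,"ax": 0.0,"ay": 0.0,"az": 0.0,"grip": 1.0},
    {"x": -0.1039,"y": -0.0797,"z": 0.0,"ax": 0.0,"ay": 0.0,"az": 0.0,"grip": 1.0},
    {"x": -0.1144,"y": -0.066,"z": 0.0,"ax": 0.0,"ay": 0.0,"az": 0.0,"grip": 1.0},
  ],
)

```text
time: 15.0
tool_pos: [0.4896, -0.1881, 0.1816]
tcp_rot: [3.11, 0.437, 0.006]
wrist_force: [3.6, -0.8, 0.2]
width: 0.25
grip_force: 79.8
```

Call:
step_arm(
  series=[
    {"x": -0.0066,"y": 0.0159,"z": 0.0,"ax": 0.0,"ay": 0.0,"az": 0.0,"grip": 1.0},
    {"x": -0.0088,"y": 0.033,"z": 0.0,"ax": 0.0,"ay": 0.0,"az": 0.0,"grip": 1.0},
    {"x": -0.0066,"y": 0.0501,"z": 0.0,"ax": 0.0,"ay": 0.0,"az": 0.0,"grip": 1.0},
    {"x": 0.0,"y": 0.066,"z": 0.0,"ax": 0.0,"ay": 0.0,"az": 0.0,"grip": 1.0},
    {"x": 0.0105,"y": 0.0797,"z": 0.0,"ax": 0.0,"ay": 0.0,"az": 0.0,"grip": 1.0},
    {"x": 0.0242,"y": 0.0902,"z": 0.0,"ax": 0.0,"ay": 0.0,"az": 0.0,"grip": 1.0},
    {"x": 0.0401,"y": 0.0968,"z": 0.0,"ax": 0.0,"ay": 0.0,"az": 0.0,"grip": 1.0},
    {"x": 0.0572,"y": 0.099,"z": 0.0,"ax": 0.0,"ay": 0.0,"az": 0.0,"grip": 1.0},
    {"x": 0.0743,"y": 0.0968,"z": 0.0,"ax": 0.0,"ay": 0.0,"az": 0.0,"grip": 1.0},
    {"x": 0.0902,"y": 0.0902,"z": 0.0,"ax": 0.0,"ay": 0.0,"az": 0.0,"grip": 1.0},
    {"x": 0.1039,"y": 0.0797,"z": 0.0,"ax": 0.0,"ay": 0.0,"az": 0.0,"grip": 1.0},
    {"x": 0.1144,"y": 0.066,"z": 0.0,"ax": 0.0,"ay": 0.0,"az": 0.0,"grip": 1.0},
  ],
)

```text
time: 16.2
tool_pos: [0.5534, -0.2027, 0.1805]
tcp_rot: [3.11, 0.438, 0.001]
wrist_force: [0.9, -0.2, -0.6]
width: 0.247
grip_force: 79.7
```

Call:
step_arm(
  series=[
    {"x": -0.01,"y": 0.0,"z": -0.04,"ax": 0.0,"ay": 0.0,"az": 0.0,"grip": 1.0},
    {"x": -0.01,"y": 0.0,"z": -0.09,"ax": 0.0,"ay": 0.0,"az": 0.0,"grip": 1.0},
    {"x": -0.01,"y": 0.0,"z": -0.16,"ax": 0.0,"ay": 0.0,"az": 0.0,"grip": 1.0},
    {"x": -0.01,"y": 0.0,"z": -0.23,"ax": 0.0,"ay": 0.0,"az": 0.0,"grip": 1.0},
    {"x": -0.01,"y": 0.0,"z": -0.23,"ax": 0.0,"ay": 0.0,"az": 0.0,"grip": 1.0},
  ],
)

```text
time: 16.7
tool_pos: [0.5521, -0.2059, 0.3035]
tcp_rot: [3.103, 0.437, 0.019]
wrist_force: [0.5, -0.9, 0.4]
width: 0.248
grip_force: 79.8
```

Call:
step_arm(
  series=[
    {"x": -0.03,"y": -0.79,"z": 0.0,"ax": 0.0,"ay": 0.0,"az": 0.0,"grip": 1.0},
    {"x": -0.03,"y": -0.79,"z": 0.0,"ax": 0.0,"ay": 0.0,"az": 0.0,"grip": 1.0},
    {"x": -0.03,"y": -0.79,"z": 0.0,"ax": 0.0,"ay": 0.0,"az": 0.0,"grip": 1.0},
    {"x": -0.03,"y": -0.79,"z": 0.0,"ax": 0.0,"ay": 0.0,"az": 0.0,"grip": 1.0},
    {"x": -0.03,"y": -0.79,"z": 0.0,"ax": 0.0,"ay": 0.0,"az": 0.0,"grip": 1.0},
    {"x": -0.03,"y": -0.79,"z": 0.0,"ax": 0.0,"ay": 0.0,"az": 0.0,"grip": 1.0},
    {"x": -0.03,"y": -0.79,"z": 0.0,"ax": 0.0,"ay": 0.0,"az": 0.0,"grip": 1.0},
    {"x": -0.03,"y": -0.79,"z": 0.0,"ax": 0.0,"ay": 0.0,"az": 0.0,"grip": 1.0},
    {"x": -0.03,"y": -0.79,"z": 0.0,"ax": 0.0,"ay": 0.0,"az": 0.0,"grip": 1.0},
    {"x": -0.03,"y": -0.79,"z": 0.0,"ax": 0.0,"ay": 0.0,"az": 0.0,"grip": 1.0},
    {"x": -0.03,"y": -0.79,"z": 0.0,"ax": 0.0,"ay": 0.0,"az": 0.0,"grip": 1.0},
  ],
)

```text
time: 17.8
tool_pos: [0.425, 0.1706, 0.2956]
tcp_rot: [3.11, 0.437, 0.001]
wrist_force: [0.4, 0.6, -1.3]
width: 0.252
grip_force: 79.7
```

Run:
```python
from h import *
p=frame()[0]; print(p,rel([.425,.1714,.1995],16),rel([.511,.1959,.1995],16))
w=cam('wrist'); s=cam('scene'); t=cam('top'); print(proj(s,p+[0,0,-.1615]),proj(w,p+[0,0,-.1615]))
M=np.zeros((600,800,3),np.uint8)
M[:300,:400]=cv2.resize(w['img'],(400,300)); M[:300,400:]=cv2.resize(s['img'][100:250,200:400],(400,300),interpolation=2)
M[300:,:300]=cv2.resize(t['img'][250:360,380:490],(300,300),interpolation=2); M[300:,300:600]=cv2.resize(s['img'][270:390,120:250],(300,300),interpolation=2)
cv2.imwrite('pics/o3.png',M[:,:,::-1])
```

```text
[0.42499119 0.17057435 0.29564884] [ 0.0003 -0.0017  0.1923  0.0016 -0.0014  0.    ] [ 0.1792 -0.0014  0.1924  0.0016 -0.0014  0.    ]
[278.15226722 179.88609404] [323.7528085  210.68565544]
```

View pics/o3.png

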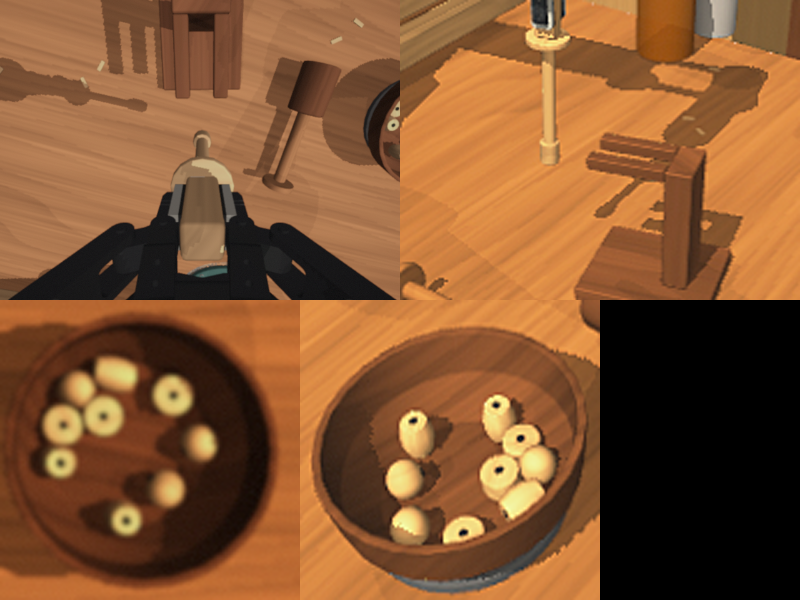

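All nine beads are in the bowl, at clearly new places. The stick is upright in the grip (scene tip ≈(275,181)) and lines up with the fork's open end. Next: lower, slide in and seat it.

Call:
step_arm(
  series=[
    {"x": 0.0,"y": -0.002,"z": 0.08,"ax": 0.0,"ay": 0.0,"az": 0.0,"grip": 1.0},
    {"x": 0.0,"y": -0.002,"z": 0.15,"ax": 0.0,"ay": 0.0,"az": 0.0,"grip": 1.0},
    {"x": 0.0,"y": -0.002,"z": 0.192,"ax": 0.0,"ay": 0.0,"az": 0.0,"grip": 1.0},
    {"x": 0.0,"y": -0.002,"z": 0.192,"ax": 0.0,"ay": 0.0,"az": 0.0,"grip": 1.0},
    {"x": 0.03,"y": -0.002,"z": 0.192,"ax": 0.0,"ay": 0.0,"az": 0.0,"grip": 1.0},
    {"x": 0.06,"y": -0.002,"z": 0.192,"ax": 0.0,"ay": 0.0,"az": 0.0,"grip": 1.0},
    {"x": 0.09,"y": -0.002,"z": 0.192,"ax": 0.0,"ay": 0.0,"az": 0.0,"grip": 1.0},
    {"x": 0.12,"y": -0.002,"z": 0.192,"ax": 0.0,"ay": 0.0,"az": 0.0,"grip": 1.0},
    {"x": 0.15,"y": -0.002,"z": 0.192,"ax": 0.0,"ay": 0.0,"az": 0.0,"grip": 1.0},
    {"x": 0.18,"y": -0.002,"z": 0.192,"ax": 0.0,"ay": 0.0,"az": 0.0,"grip": 1.0},
    {"x": 0.18,"y": -0.002,"z": 0.192,"ax": 0.0,"ay": 0.0,"az": 0.0,"grip": 1.0},
  ],
)

```text
time: 19.05
tool_pos: [0.5129, 0.1974, 0.2]
tcp_rot: [-3.111, -0.437, -0.002]
wrist_force: [-0.2, -0.4, -0.8]
width: 0.247
grip_force: 79.7
```

Call:
step_arm(
  series=[
    {"x": 0.0,"y": 0.001,"z": 0.012,"ax": 0.0,"ay": 0.0,"az": 0.0,"grip": 1.0},
    {"x": 0.0,"y": 0.001,"z": 0.02,"ax": 0.0,"ay": 0.0,"az": 0.0,"grip": 1.0},
    {"x": 0.0,"y": 0.001,"z": 0.026,"ax": 0.0,"ay": 0.0,"az": 0.0,"grip": 1.0},
    {"x": 0.0,"y": 0.001,"z": 0.026,"ax": 0.0,"ay": 0.0,"az": 0.0,"grip": 1.0},
  ],
)

```text
time: 19.45
tool_pos: [0.51, 0.1961, 0.187]
tcp_rot: [3.111, 0.437, -0.002]
wrist_force: [-2.1, -0.7, 2.5]
width: 0.249
grip_force: 80.5
```

Call:
step_arm(
  series=[
    {"x": 0.0,"y": 0.0,"z": 0.0,"ax": 0.0,"ay": 0.0,"az": 0.0,"grip": 0.3},
    {"x": 0.0,"y": 0.0,"z": 0.0,"ax": 0.0,"ay": 0.0,"az": 0.0,"grip": 0.0},
    {"x": 0.0,"y": 0.0,"z": 0.0,"ax": 0.0,"ay": 0.0,"az": 0.0,"grip": -0.5},
    {"x": 0.0,"y": 0.0,"z": 0.0,"ax": 0.0,"ay": 0.0,"az": 0.0,"grip": -0.8},
    {"x": 0.0,"y": 0.0,"z": 0.0,"ax": 0.0,"ay": 0.0,"az": 0.0,"grip": -0.8},
    {"x": 0.0,"y": 0.0,"z": 0.0,"ax": 0.0,"ay": 0.0,"az": 0.0,"grip": -0.8},
    {"x": 0.0,"y": 0.0,"z": 0.0,"ax": 0.0,"ay": 0.0,"az": 0.0,"grip": -0.8},
  ],
)

```text
time: 20.15
tool_pos: [0.5109, 0.1964, 0.1868]
tcp_rot: [-3.111, -0.437, -0.0]
wrist_force: [0.1, 0.1, 0.5]
width: 0.899
grip_force: 0.0
```

Call:
step_arm(
  series=[
    {"x": 0.0,"y": 0.0,"z": -0.05,"ax": 0.0,"ay": 0.0,"az": 0.0,"grip": -0.8},
    {"x": 0.0,"y": 0.0,"z": -0.12,"ax": 0.0,"ay": 0.0,"az": 0.0,"grip": -0.8},
    {"x": 0.0,"y": 0.0,"z": -0.2,"ax": 0.0,"ay": 0.0,"az": 0.0,"grip": -0.8},
    {"x": 0.0,"y": 0.0,"z": -0.28,"ax": 0.0,"ay": 0.0,"az": 0.0,"grip": -0.8},
    {"x": 0.0,"y": 0.0,"z": -0.28,"ax": 0.0,"ay": 0.0,"az": 0.0,"grip": -0.8},
    {"x": 0.0,"y": 0.0,"z": -0.28,"ax": 0.0,"ay": 0.0,"az": 0.0,"grip": -0.8},
    {"x": 0.0,"y": 0.0,"z": -0.28,"ax": 0.0,"ay": 0.0,"az": 0.0,"grip": -0.8},
    {"x": 0.0,"y": 0.0,"z": -0.28,"ax": 0.0,"ay": 0.0,"az": 0.0,"grip": -0.8},
  ],
)

```text
time: 20.95
tool_pos: [0.51, 0.196, 0.3246]
tcp_rot: [3.11, 0.437, -0.006]
wrist_force: [-0.1, -0.2, -0.3]
width: 0.901
grip_force: 0.0
```

Run:
```python
from h import *
w=cam('wrist'); s=cam('scene'); t=cam('top')
M=np.zeros((600,800,3),np.uint8)
M[:300,:400]=cv2.resize(w['img'],(400,300)); M[:300,400:]=cv2.resize(s['img'][100:250,200:400],(400,300),interpolation=2)
M[300:,:400]=cv2.resize(t['img'][120:420,120:520],(400,300),interpolation=2); M[300:,400:700]=cv2.resize(s['img'][270:390,120:250],(300,300),interpolation=2)
cv2.imwrite('pics/o4.png',M[:,:,::-1])
```

```text
(no output)
```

View pics/o4.png

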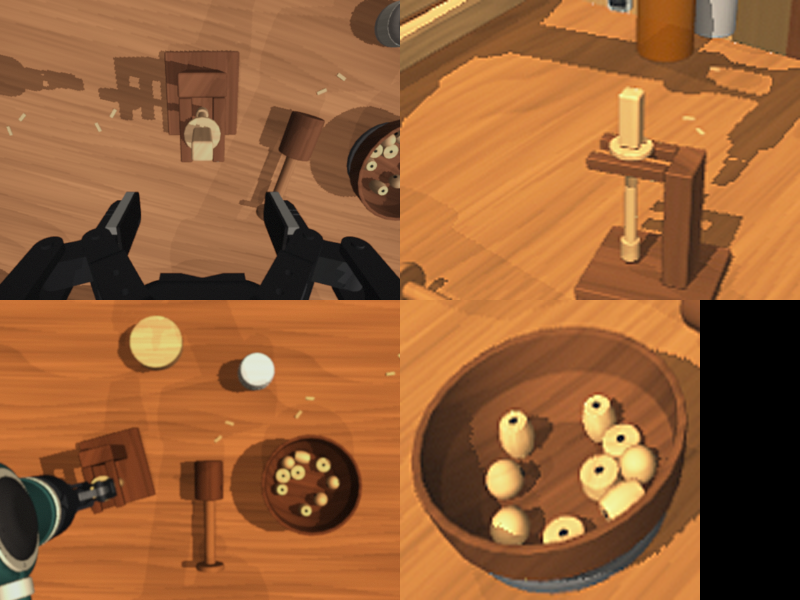

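The stick hangs upright in the fork (scene ≈(315,175)), the gripper is clear of it, and all nine beads are in the bowl. The tin, mallet and blank have not moved.

```bash
python3 -c "
from workcell import bot
print(bot.finish_job())"
```

```text
the job is handed in; nothing more can be done
None
```

I stirred the beads four counter-clockwise turns, hung the stick back upright in its fork and handed the job in at about 21 s; all nine beads are still in the bowl and the tin, mallet and blank were not moved, but the hand-in returned no verdict.

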